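Work a length of aluminium profile past the emergency-stop post into the fixture's bay

TASK

Load the loose long aluminium profile into the bay of the clamping fixture by pushing it over the bench with the fingertips: slide one end in at an angle behind the emergency-stop post, then swing the other end in, so that it finally lies flat against the back rail between the two end blocks. Only push it - do not take it between the fingers or lift it. Keep the robot itself off the emergency-stop post and leave the bottle, the short offcut and the corner bracket where they are.

Things in the scene. Friction and masses are not known exactly. Their poses are not given: they have to be found in the camera images.
- profile: long loose aluminium T-slot profile, 40 x 40 mm section, 300 mm long, 0.3 to 0.55 kg, lying on the bench and sliding freely. Origin: centre of its underside; its length runs along its own y axis (150 mm each way), z up; both ends alike. It starts on the robot's side of the bay, its left end (larger y) not yet as far left as the post.
- bay: fixed black bay, open to the robot's side and the top, its floor the bench: back rail 390 mm long, 20 thick, 25 high, with an end block (30 mm high) at each end. Origin: bench height, mid length of the rail's front face; x points away from the robot into the rail, y left along it. 330 mm free between the blocks. Profile flat on the rail: its x here = -20 mm. Behind the rail: two clamps, 72 mm high.
- left_block (a point): bench-level corner of the left end block: its inner face (y) and front face (x, towards the robot); 165 mm left of the bay's origin and 40 mm nearer the robot. The block runs on 30 mm to the left and 40 mm back to the rail. Axes as the bay's.
- right_block (a point): the same corner of the right end block, 165 mm right of the bay's origin and 40 mm nearer the robot; the block runs on 30 mm to the right and 40 mm back to the rail. Axes as the bay's.
- estop_post: fixed post before the bay's left part: 40 x 40 mm aluminium, 100 mm high, on it a yellow box 66 x 66 x 50 mm and a red mushroom button (184 mm in all). Origin: centre of its foot, axes as the bay's. 72 to 82 mm free between its back face and the rail, 75 to 100 mm from its right face to the left block. Steel foot angle 50 mm out on the robot's side. The profile may brush it, the robot may not.
- bottle: bystander: small white bottle with a black cap, 38 mm diameter, 105 mm high, standing to the left in front of the bay; origin at the centre of its foot. Leave it.
- offcut: bystander: short offcut of the same 40 x 40 mm profile, 70 mm high, standing on its end to the left; origin at the centre of its foot. Leave it.
- bracket: bystander: cast aluminium corner bracket, 38 x 36 x 38 mm, lying on the bench to the right of the bay; origin at the centre of its underside. Leave it.

How it is judged:
By the outcome, as a careful person would: the job done as asked, in the order asked, and still so for the second after the job is handed in, with the robot touching nothing.
It also fails if it takes over 61 s, if anything falls off the work surface, if the arm or the gripper's body presses on something with over 40 N, if the wrist force passes 120 N, or if a joint passes its speed limit or range.

ROBOT

A 6-joint arm with a two-finger parallel gripper is mounted at the origin on the work surface. World frame = base frame: x ahead of the robot, y to its left, z up, the work surface at z = 0. Lengths are in mm, angles in rad, forces in N, time in s.
With the tool pointing down it reaches from about 350 to 975 mm from the base axis. Payload 7.1 kg.
Tool frame: the origin (TCP) lies at the very end of the fingers, on their centre line; the grasp point (between the pads) lies 19 mm behind it; z points along the fingers, y is the direction in which the jaws open and shut (so a half turn about z gives the same grasp; the last joint's range is limited). The gripper opens to 88 mm and grips with 3 to 60 N. Pads are 20 mm wide; open, the fingers measure 115 mm over their backs; the gripper's body (75 mm by 178 mm) begins 61 mm behind the grasp point.
Start: joints at [1.189, 0.423, 1.63, -0, 1.089, -0.019], TCP at [221.776, 584.312, 222.675] pointing down, gripper open.
Joint ranges: [-3, 3], [-0.9, 2.11], [0.09, 2.58], [-1.31, 4.45], [0.11, 2.69], [-2.54, 2.54]. Speed limits (rad/s): [2.39, 2.39, 3.01, 3.14, 3.14, 3.14].

INTERFACE

Orientations are given as a rotation vector (axis times angle).
In Python, from workcell import monitor, vision, order, find_in, regions_of, place_of gives the robot as it stands. The module is installed in compiled form; this text tells all that it offers.
- The arm moves only by the tool carry_out, never from a script. Its argument "targets" is a list of rows, each a list of 3 entries, a list of its own where there are three numbers: the turn, a rotation vector about the world's x, y, z in degrees, then the shift along the world's x, y, z in mm, then the finger opening in mm, from 0 to 87.8. In form: [[[rx, ry, rz], [x, y, z], hand], ...]. A call has 1 to 10 rows; each row is the pose to reach, as a shift and turn from the pose commanded when the call began; what a row does not reach only later rows make up. A row lasts 1/12 s, in which the tool goes at most 41.7 mm and 7.16 degrees, less where a joint would pass 70% of its speed; a pose out of reach is approached as far as the arm can. A call with a gripper value outside its range is refused whole. The fingers move at their own pace and stop on an object; the grip force is fixed at half the most. Time passes only in rows, so rows that repeat a pose let the fingers close. It gives the time, the measured TCP pose, the force and the opening at its end, in the units of the state.
- monitor.get_obs(): the state, without advancing time (a new reading comes with each control period).
- vision.get_image(name): name is "scene" or "side" or "wrist"; returns the picture (400x640x3 uint8, red, green, blue); there is no depth.
- vision.camera_model(name): a dict with "K" (3x3 intrinsics, pixels), "rvec" (rotation vector, rad) and "tvec" (3), from world to camera coordinates, as OpenCV has them. Camera axes: x right, y down, z forward; pixel columns grow to the right and rows downward; lengths in mm; the calibration is good to about 2 mm. A picture is of the moment at which its call begins: read the wrist's pose just before it. camera_model takes no time and is no camera call; for the wrist camera it gives the pose at the moment of the call.
- order.close_job(): hands the job in, once; it reports no verdict.
Trained networks look in the newest picture that a camera, given by its name, has taken for a name from the list of things; names that differ only in an ending like _2 or _b are one class to them, and where a whole thing is asked for, a point or a joint stands for the part that bears it (a point fixed in the world has none). Each returns a list of dicts, best first, with "confidence" (0 to 1); they miss things now and then, are a little off and sometimes report something else, mostly with a low value. They report only what shows in the picture. A call takes as long as a camera call.
- find_in(query, camera): "point" ([x, y, z] in mm, in the coordinates of the camera as it stood for that picture, good to about 4 mm: the middle of the surface that is visible of it).
- regions_of(query, camera): "mask" (400x640 bool, what is visible of it).
- place_of(query, camera): "point" ([x, y, z] in mm, in the coordinates of the camera as it stood for that picture, good to about 4 mm: a listed point, or the origin of a listed thing).
The state is a dict: "t": time; "qpos": joint angles; "qvel": joint speeds; "joint_torque": joint torques, N m; "ee_pos": TCP position; "orientation": TCP orientation; "ft_force": force on the tool from outside, world axes, zero at the start; "moment": the same for the moment, N m; "width": finger opening in mm.
Only numpy, scipy, OpenCV 4.12 (cv2) and the standard library are available. Lean on these libraries where they do the work, as an engineer would, in place of code of your own. Each camera call takes 0.05 s, during which the arm holds its last target.

## Working session

There is one attempt and no reset: what is moved stays moved. The work goes in short steps, Python scripts to look and compute and a tool call to move; the robot and the scene stay as the last step left them, time stands still between calls to the robot, and variables do not carry over. Pictures are saved under pics/ and viewed, and the job is handed in when it is done.

Besides the shell and the picture viewer there is one more tool, called by a JSON object that holds its "method" and its "body", one argument or row to a line. carry_out: Moves the arm, as the interface text tells. Its arguments: {"type":"object","properties":{"targets":{"type":"array","items":{"type":"array"}}},"required":["targets"]}

```bash
mkdir -p pics; cat > h.py <<'E'
import numpy as np, cv2
from workcell import monitor, vision, order, find_in, regions_of, place_of
def cam(n):
    m=vision.camera_model(n); K=np.array(m["K"],float); R=cv2.Rodrigues(np.array(m["rvec"],float))[0]; t=np.array(m["tvec"],float).ravel(); return K,R,t
def snap(n,f):
    im=vision.get_image(n); cv2.imwrite("pics/"+f,im[:,:,::-1]); return im
def w(n,p):
    K,R,t=cam(n); return R.T@(np.array(p)-t)
def ray(n,u,v,z):
    K,R,t=cam(n); d=R.T@np.linalg.inv(K)@np.array([u,v,1.]); c=-R.T@t; return c+d*(z-c[2])/d[2]
def proj(n,P):
    K,R,t=cam(n); q=(R@np.array(P,float).T).T+t; q=q@K.T; return q[:,:2]/q[:,2:]
E
python3 - <<'E'
from h import *
o=monitor.get_obs(); print(o["t"],o["ee_pos"],o["orientation"],o["width"])
for n in("scene","side"):
    snap(n,n+"0.png"); K,R,t=cam(n); print(n,-R.T@t)
    for q in("profile","bay","left_block","right_block","estop_post","bottle","offcut","bracket"):
        print(q,[(np.round(w(n,r["point"])).tolist(),round(r["confidence"],2)) for r in place_of(q,n)[:2]])
print(monitor.get_obs()["t"])
E
```

```text
0.0 [221.55285097 583.77700195 221.8621179 ] [-5.66644237e-01 -3.08974304e+00  2.52395403e-03] 88.09116707968774
scene [1241.89949628  500.266029   1063.66235592]
profile [([450.0, -109.0, -0.0], 0.82)]
bay [([647.0, 22.0, 2.0], 0.56)]
left_block [([602.0, 194.0, -1.0], 0.86)]
right_block [([604.0, -144.0, -0.0], 0.86)]
estop_post [([543.0, 120.0, -1.0], 0.81)]
bottle [([449.0, -112.0, -1.0], 0.68)]
offcut [([519.0, 273.0, -5.0], 0.69)]
bracket [([706.0, -246.0, 1.0], 0.73)]
side [ 536.3475576  -823.64287844  782.72175279]
profile [([452.0, -110.0, 3.0], 0.69)]
bay [([643.0, 22.0, -3.0], 0.81)]
left_block [([606.0, 187.0, -1.0], 0.94), ([456.0, -110.0, 3.0], 0.31)]
right_block [([604.0, -143.0, 5.0], 0.63)]
estop_post [([543.0, 123.0, 3.0], 0.83)]
bottle [([421.0, 257.0, 3.0], 0.57), ([642.0, 22.0, -1.0], 0.28)]
offcut [([521.0, 274.0, -2.0], 0.46), ([455.0, -109.0, 5.0], 0.41)]
bracket [([707.0, -245.0, 4.0], 0.57)]
0.9
```

View pics/scene0.png

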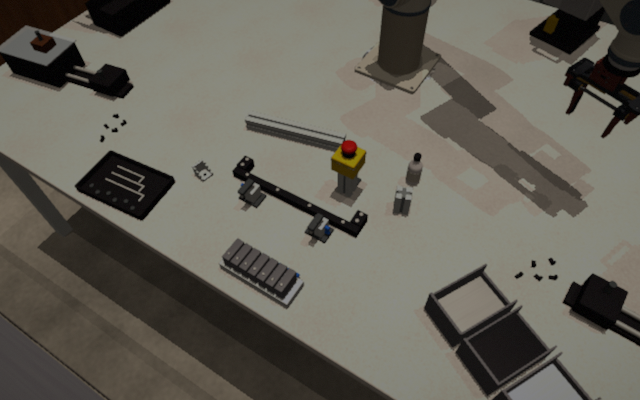

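View pics/side0.png

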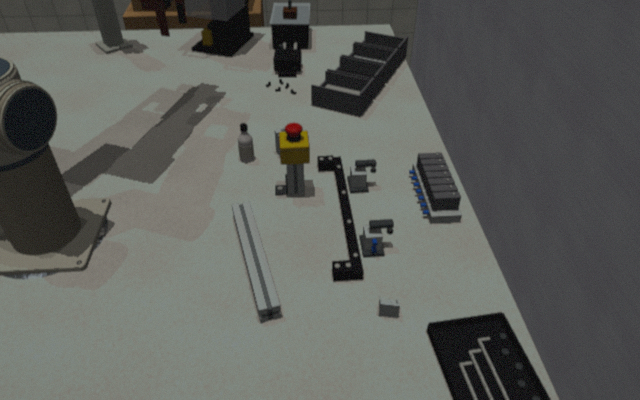

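The scene picture shows the profile lying in front of the bay, from about (247,120) to (345,142), with the post at (347,170) and the bay from (243,168) to (360,222). The side picture agrees: profile (238,207)–(270,315), post (295,190). Next I refine the poses with a wireframe overlay.

```bash
cat >> h.py <<'E'
def T(x,y,a,pts):
    pts=np.array(pts,float); c,s=np.cos(a),np.sin(a)
    return np.c_[x+c*pts[:,0]-s*pts[:,1],y+s*pts[:,0]+c*pts[:,1],pts[:,2]]
def box(x0,x1,y0,y1,z0,z1): return [(x,y,z) for x in(x0,x1) for y in(y0,y1) for z in(z0,z1)]
EDG=[(i,j) for i in range(8) for j in range(i) if bin(i^j).count("1")==1]
def overlay(n,im,items,f,roi,k=3):
    x0,y0,wd,ht=roi; o=cv2.resize(im[y0:y0+ht,x0:x0+wd,::-1],None,fx=k,fy=k,interpolation=cv2.INTER_CUBIC)
    o=np.clip(o.astype(float)*1.3,0,255).astype(np.uint8)
    for (x,y,a),b,col in items:
        p=(proj(n,T(x,y,a,b))-[x0,y0]+.5)*k
        for i,j in EDG: cv2.line(o,tuple(np.round(p[i]).astype(int).tolist()),tuple(np.round(p[j]).astype(int).tolist()),col,1)
    cv2.imwrite("pics/"+f,o)
PB=box(-20,20,-150,150,0,40)
def bayitems(b): return [(b,box(0,20,-195,195,0,25),(0,255,0)),(b,box(-40,0,165,195,0,30),(0,255,0)),(b,box(-40,0,-195,-165,0,30),(0,255,0))]
def fitprof(n,mask,x0):
    # fit silhouette by IoU
    from scipy.optimize import minimize
    def c(v):
        m=np.zeros(mask.shape,np.uint8); h=cv2.convexHull(np.float32(proj(n,T(v[0],v[1],v[2]/100,PB))*16))
        cv2.fillConvexPoly(m,np.round(h).astype(np.int32),1,shift=4); m=m>0
        return -(m&mask).sum()/max(1,(m|mask).sum())
    S=np.array([x0]*4,float); S[1,0]+=8;S[2,1]+=8;S[3,2]+=8
    r=minimize(c,x0,method="Nelder-Mead",options=dict(initial_simplex=S,xatol=.1,fatol=1e-4)); return r.x[0],r.x[1],r.x[2]/100,-r.fun
E
python3 - <<'E'
from h import *
b=(645,22,0.0)
for n,roi in(("scene",(220,90,200,150)),("side",(210,110,200,190))):
    im=snap(n,n+"1.png")
    r=regions_of("profile",n)[0]; f=fitprof(n,r["mask"],[451,-110,10]); print(n,r["confidence"],f)
    overlay(n,im,[(f[:3],PB,(0,0,255)),((543,122,0.0),box(-20,20,-20,20,0,100),(255,0,0)),((543,122,0.0),box(-33,33,-33,33,100,150),(255,0,0))]+bayitems(b),n+"1o.png",roi)
E
```

```text
scene 0.66 (np.float64(451.20391909890344), np.float64(-114.47650868000379), np.float64(0.23657131811475118), np.float64(0.9526112185686654))
side 0.73 (np.float64(450.51792294055304), np.float64(-111.08420743850667), np.float64(0.22519707052859667), np.float64(0.9451219512195121))
```

View pics/scene1o.png

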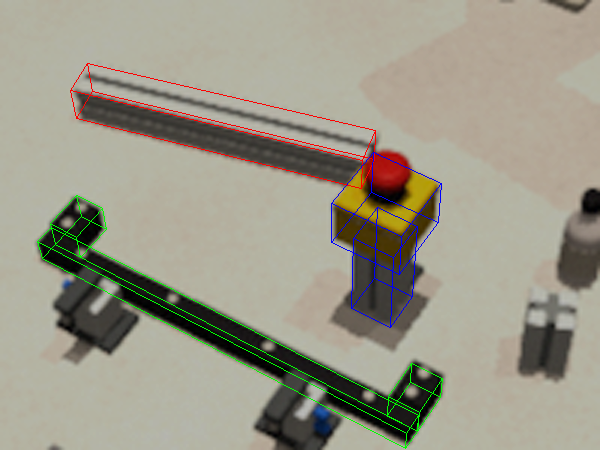

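View pics/side1o.png

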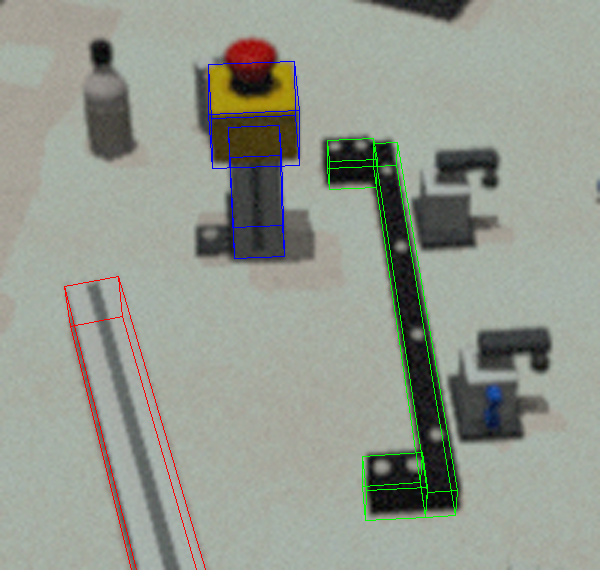

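{"method": "carry_out", "body": {
  "targets": [
    [[0, 0, 5], [50, -30, 0], 87.8],
    [[0, 0, 10], [75, -65, 0], 87.8],
    [[0, 0, 15], [100, -100, 0], 87.8],
    [[0, 0, 20], [115, -138, 0], 87.8],
    [[0, 0, 25], [130, -176, 0], 87.8],
    [[0, 0, 30], [140, -215, 0], 87.8],
    [[0, 0, 34], [145, -255, 0], 87.8],
    [[0, 0, 34], [150, -295, 0], 87.8],
    [[0, 0, 34], [152, -335, 0], 87.8],
    [[0, 0, 34], [154, -375, 0], 87.8]
  ]
}}

```text
t: 1.93
ee_pos: [375.3, 215.9, 222.8]
orientation: [-0.362, 3.12, 0.0]
ft_force: [1.1, 1.0, 0.6]
width: 88.0
```

{"method": "carry_out", "body": {
  "targets": [
    [[0, 0, 0], [0, -40, 0], 87.8],
    [[0, 0, 0], [0, -80, 0], 87.8],
    [[0, 0, 0], [0, -120, 0], 87.8],
    [[0, 0, 0], [0, -160, 0], 87.8],
    [[0, 0, 0], [0, -200, 0], 87.8],
    [[0, 0, 0], [0, -240, 0], 87.8],
    [[0, 0, 0], [-2, -280, -20], 87.8],
    [[0, 0, 0], [-2, -286, -60], 87.8],
    [[0, 0, 0], [-2, -286, -100], 87.8],
    [[0, 0, 0], [-2, -286, -100], 87.8]
  ]
}}

```text
t: 2.77
ee_pos: [368.6, -68.3, 117.0]
orientation: [0.356, -3.109, -0.007]
ft_force: [-1.1, 0.0, -0.5]
width: 87.5
```

{"method": "carry_out", "body": {
  "targets": [
    [[0, 0, 0], [0, 0, -35], 87.8],
    [[0, 0, 0], [0, 0, -70], 87.8],
    [[0, 0, 0], [0, 0, -106], 87.8],
    [[0, 0, 0], [0, 0, -106], 87.8],
    [[0, 0, 0], [0, 0, -106], 87.8]
  ]
}}

```text
t: 3.18
ee_pos: [372.5, -67.7, 16.7]
orientation: [0.362, -3.116, -0.002]
ft_force: [-0.6, 0.8, -0.7]
width: 87.6
```

```bash
python3 - <<'E'
from h import *
o=monitor.get_obs(); print(o["ee_pos"],o["orientation"],o["ft_force"])
im=snap("side","side2.png"); overlay("side",im,[((450.7,-112,.231),PB,(0,0,255))],"side2o.png",(160,150,160,190))
E
```

```text
[372.49029589 -67.67128303  16.65161808] [ 3.62438024e-01 -3.11627626e+00 -2.28180524e-03] [-0.59032528  0.81671675 -0.6848411 ]
```

View pics/side2o.png

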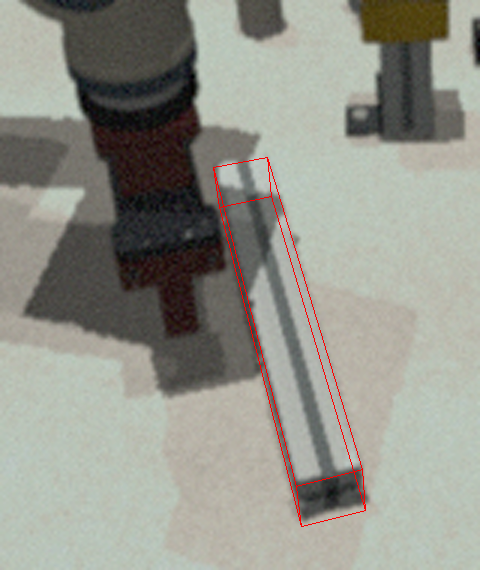

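{"method": "carry_out", "body": {
  "targets": [
    [[0, 0, 0], [10, 2.3, 0], 87.8],
    [[0, 0, 0], [20, 4.6, 0], 87.8],
    [[0, 0, 0], [28, 6.4, 0], 87.8],
    [[0, 0, 0], [32, 7.3, 0], 87.8],
    [[0, 0, 0], [35, 8, 0], 87.8],
    [[0, 0, 0], [35, 8, 0], 87.8]
  ]
}}

```text
t: 3.73
ee_pos: [409.4, -60.2, 17.3]
orientation: [-0.362, 3.119, -0.001]
ft_force: [-0.4, 0.4, 0.2]
width: 88.1
```

```bash
python3 - <<'E'
import numpy as np
a0=np.radians(13.25)
f=lambda a:np.array([470-146*np.sin(a)-30*np.cos(a),-195+146*np.cos(a)-30*np.sin(a)])
for d in np.linspace(0,35.25,11)[1:]: print(round(-d,1),np.round(f(a0-np.radians(d))-f(a0),1))
E
```

```text
-3.5 [8.4 3.6]
-7.0 [17.1  6.7]
-10.6 [25.9  9.2]
-14.1 [34.8 11.2]
-17.6 [43.9 12.6]
-21.2 [53.  13.5]
-24.7 [62.2 13.8]
-28.2 [71.3 13.6]
-31.7 [80.5 12.7]
-35.2 [89.5 11.4]
```

{"method": "carry_out", "body": {
  "targets": [
    [[0, 0, -3.5], [8.4, 3.6, 0], 87.8],
    [[0, 0, -7], [17.1, 6.7, 0], 87.8],
    [[0, 0, -10.6], [25.9, 9.2, 0], 87.8],
    [[0, 0, -14.1], [34.8, 11.2, 0], 87.8],
    [[0, 0, -17.6], [43.9, 12.6, 0], 87.8],
    [[0, 0, -21.2], [53, 13.5, 0], 87.8],
    [[0, 0, -24.7], [62.2, 13.8, 0], 87.8],
    [[0, 0, -28.2], [71.3, 13.6, 0], 87.8],
    [[0, 0, -28.2], [71.3, 13.6, 0], 87.8]
  ]
}}

```text
t: 4.48
ee_pos: [481.3, -46.8, 16.8]
orientation: [0.412, 3.113, 0.0]
ft_force: [0.6, -1.2, -0.0]
width: 87.9
```

```bash
cat > look.py <<'E'
import sys
from h import *
tag=sys.argv[1]; x0=[float(v) for v in sys.argv[2:5]]
o=monitor.get_obs(); print(o["t"],np.round(o["ee_pos"],1),np.round(o["orientation"],3),np.round(o["ft_force"],1))
fs=[]
for n in("scene","side"):
    im=snap(n,f"{tag}{n}.png")
    r=regions_of("profile",n)
    if r:
        m=r[0]["mask"]; f=fitprof(n,m,x0); print(n,round(r[0]["confidence"],2),m.sum(),np.round([f[0],f[1],np.degrees(f[2]),f[3]],2))
    else: f=(x0[0],x0[1],x0[2]/100,0)
    fs.append((n,im,f))
n,im,f=fs[int(sys.argv[5]) if len(sys.argv)>5 else 1]
roi=(210,110,200,200) if n=="side" else (220,90,200,150)
overlay(n,im,[(f[:3],PB,(0,0,255)),((541,124,0.0),box(-20,20,-20,20,0,100),(255,0,0))]+bayitems((644,23,0)),f"{tag}o.png",roi)
E
python3 look.py r1 490 -112 -26
```

```text
4.4833 [481.3 -46.8  16.8] [0.412 3.113 0.   ] [ 0.6 -1.2 -0. ]
scene 0.64 1758 [ 498.06 -112.06  -14.9     0.96]
side 0.74 3017 [ 498.2  -110.06  -13.97    0.96]
```

View pics/r1o.png

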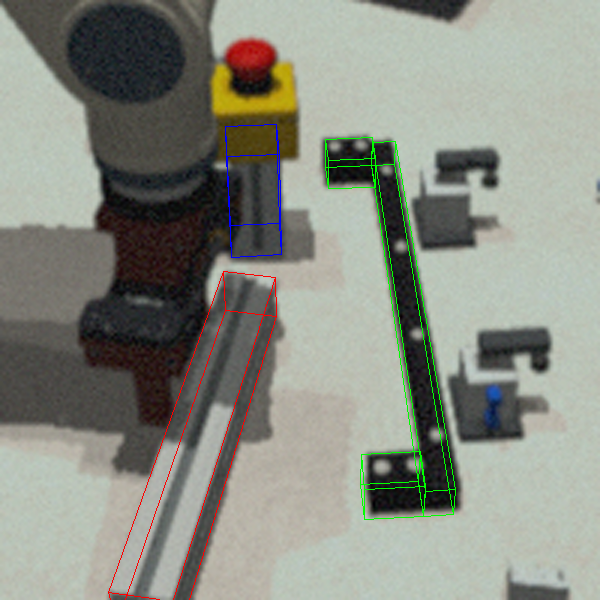

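{"method": "carry_out", "body": {
  "targets": [
    [[0, 0, -1], [6, 0.5, 0], 87.8],
    [[0, 0, -2.2], [11, 0.8, 0], 87.8],
    [[0, 0, -3.3], [15, 1, 0], 87.8],
    [[0, 0, -4.4], [19, 1, 0], 87.8],
    [[0, 0, -5.5], [23, 1, 0], 87.8],
    [[0, 0, -5.5], [23, 1, 0], 87.8]
  ]
}}

```text
t: 5.18
ee_pos: [503.8, -45.7, 16.8]
orientation: [0.561, 3.09, 0.0]
ft_force: [0.4, -0.2, -0.1]
width: 87.8
```

```bash
python3 look.py r2 513 -111 -35 0
```

```text
5.1833 [503.8 -45.7  16.8] [0.561 3.09  0.   ] [ 0.4 -0.2 -0.1]
scene 0.56 1646 [ 514.16 -107.34  -20.26    0.93]
side 0.84 3024 [ 512.51 -108.37  -20.21    0.93]
```

View pics/r2o.png

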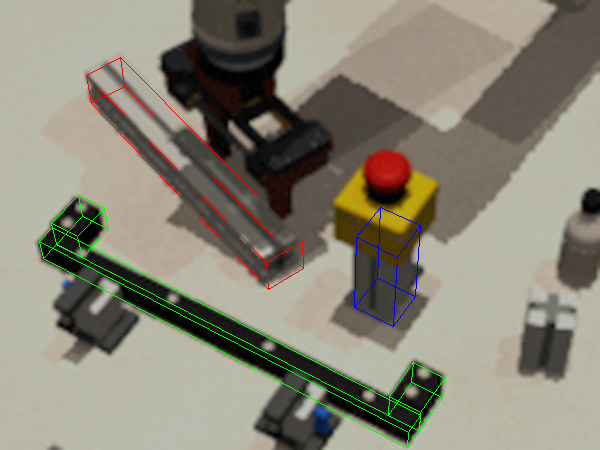

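```bash
python3 - <<'E'
from h import *
print(np.round(monitor.get_obs()["qpos"],3))
E
```

```text
[-0.114  0.593  1.993 -0.     0.555 -1.328]
```

{"method": "carry_out", "body": {
  "targets": [
    [[0, 0, 0], [-20, 7, 0], 87.8],
    [[0, 0, 0], [-40, 12, 20], 87.8],
    [[0, 0, 0], [-50, 10, 60], 87.8],
    [[0, 0, 0], [-50, 0, 90], 87.8],
    [[0, 0, 0], [-50, 0, 90], 87.8]
  ]
}}

```text
t: 5.8
ee_pos: [455.1, -46.7, 111.2]
orientation: [0.557, 3.084, 0.0]
ft_force: [1.6, 0.6, -0.0]
width: 88.2
```

{"method": "carry_out", "body": {
  "targets": [
    [[0, 0, -7], [-2, -25, 0], 60],
    [[0, 0, -14], [-4, -50, 0], 40],
    [[0, 0, -21], [-6, -75, 0], 20],
    [[0, 0, -28], [-8, -100, 0], 8],
    [[0, 0, -35], [-8, -125, 0], 8],
    [[0, 0, -42], [-8, -150, 0], 8],
    [[0, 0, -49], [-8, -175, 0], 8],
    [[0, 0, -56], [-8, -200, 0], 8],
    [[0, 0, -63], [-8, -225, 0], 8],
    [[0, 0, -70], [-8, -247, 0], 8]
  ]
}}

```text
t: 6.63
ee_pos: [444.5, -294.3, 106.2]
orientation: [2.238, 2.205, 0.0]
ft_force: [0.5, -0.2, 0.0]
width: 24.7
```

{"method": "carry_out", "body": {
  "targets": [
    [[0, 0, -7], [0, 0, 0], 8],
    [[0, 0, -14], [0, 0, 0], 8],
    [[0, 0, -20], [0, 0, -30], 8],
    [[0, 0, -20], [0, 0, -60], 8],
    [[0, 0, -20], [0, 0, -90], 8],
    [[0, 0, -20], [0, 0, -90], 8],
    [[0, 0, -20], [0, 0, -90], 8]
  ]
}}

```text
t: 7.22
ee_pos: [443.5, -291.9, 15.3]
orientation: [-2.578, -1.789, 0.002]
ft_force: [0.6, -0.4, 0.3]
width: 7.7
```

```bash
python3 look.py r3 513 -108 -35 1; python3 - <<'E'
from h import *
R=cv2.Rodrigues(np.array(monitor.get_obs()["orientation"]))[0]; print(R[:,1])
E
```

```text
7.2167 [ 443.5 -291.9   15.3] [-2.578e+00 -1.789e+00  2.000e-03] [ 0.6 -0.4  0.3]
scene 0.75 1679 [ 512.33 -111.7   -20.81    0.95]
side 0.71 2304 [516.89 -99.73 -20.52   0.72]
[ 0.93677141 -0.34992923  0.0029767 ]
```

View pics/r3side.png

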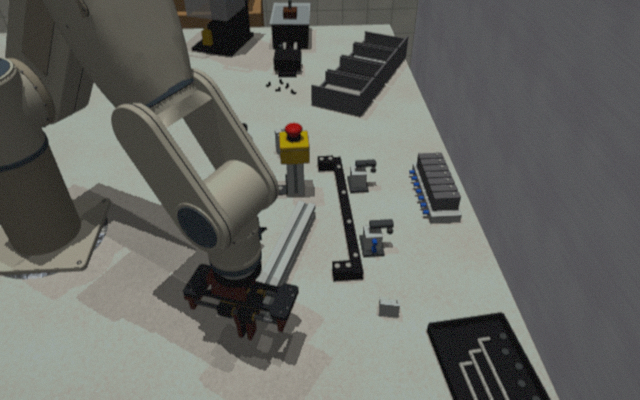

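{"method": "carry_out", "body": {
  "targets": [
    [[0, 0, 0], [7, 13.5, 0], 8],
    [[0, 0, 0], [12, 27.5, 0], 8],
    [[0, 0, 0], [15, 36, 0], 8],
    [[0, 0, 0], [18.7, 45.4, 0], 8],
    [[0, 0, 0], [22.6, 55.8, 0], 8],
    [[0, 0, 0], [26.4, 66.1, 0], 8],
    [[0, 0, 0], [30.3, 76.4, 0], 8],
    [[0, 0, 0], [34, 86.5, 0], 8],
    [[0, 0, 0], [38, 97.8, 0], 8],
    [[0, 0, 0], [38, 97.8, 0], 8]
  ]
}}

```text
t: 8.25
ee_pos: [482.9, -192.7, 16.5]
orientation: [-2.579, -1.792, 0.0]
ft_force: [-0.0, -0.8, -0.0]
width: 7.9
```

```bash
python3 look.py r4 537 -44 -35 0
```

```text
8.25 [ 482.9 -192.7   16.5] [-2.579 -1.792  0.   ] [-0.  -0.8 -0. ]
scene 0.89 1619 [537.83 -42.46 -20.17   0.88]
side 0.71 1672 [538.09 -33.55 -20.32   0.58]
```

View pics/r4o.png

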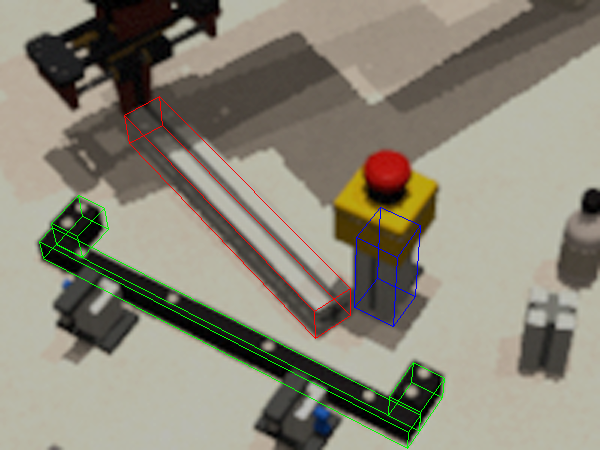

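{"method": "carry_out", "body": {
  "targets": [
    [[0, 0, 0], [3.5, 9.4, 0], 8],
    [[0, 0, 0], [7, 18.7, 0], 8],
    [[0, 0, 0], [10.5, 28.1, 0], 8],
    [[0, 0, 0], [14, 37.5, 0], 8],
    [[0, 0, 0], [15.7, 42.2, 0], 8],
    [[0, 0, 0], [15.7, 42.2, 0], 8]
  ]
}}

```text
t: 8.95
ee_pos: [498.8, -151.3, 16.7]
orientation: [-2.58, -1.793, -0.0]
ft_force: [0.1, -0.2, 0.5]
width: 7.9
```

```bash
python3 look.py r5 553 -2 -35 0
```

```text
8.95 [ 498.8 -151.3   16.7] [-2.58  -1.793 -0.   ] [ 0.1 -0.2  0.5]
scene 0.62 1757 [552.82   3.43 -20.38   0.89]
side 0.65 1438 [554.09   3.57 -18.96   0.56]
```

View pics/r5o.png

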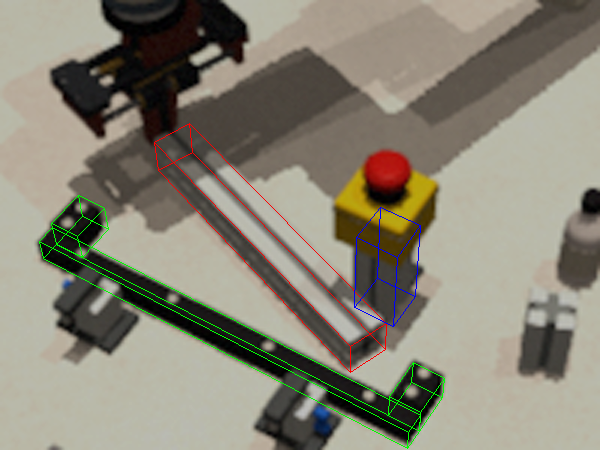

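View pics/r5side.png

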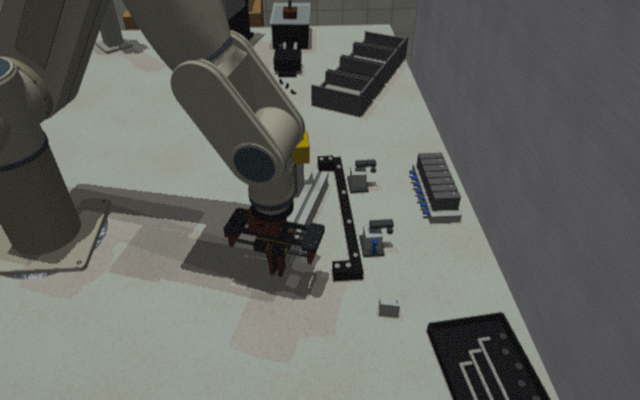

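{"method": "carry_out", "body": {
  "targets": [
    [[0, 0, 0], [3.5, 9.4, 0], 8],
    [[0, 0, 0], [7, 18.7, 0], 8],
    [[0, 0, 0], [10, 26, 0], 8],
    [[0, 0, 0], [12, 32, 0], 8],
    [[0, 0, 0], [12, 32, 0], 8]
  ]
}}

```text
t: 9.57
ee_pos: [510.9, -119.3, 16.7]
orientation: [2.58, 1.793, 0.0]
ft_force: [0.2, -0.0, -0.3]
width: 7.7
```

```bash
python3 look.py r6 566 33 -35 0
```

```text
9.5667 [ 510.9 -119.3   16.7] [2.58  1.793 0.   ] [ 0.2 -0.  -0.3]
scene 0.95 1889 [564.79  33.9  -19.97   0.92]
side 0.78 1265 [ 5.6677e+02  3.6140e+01 -1.9050e+01  5.3000e-01]
```

View pics/r6o.png

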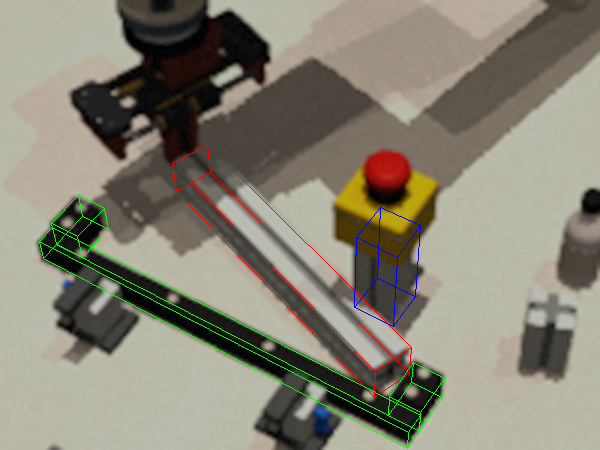

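{"method": "carry_out", "body": {
  "targets": [
    [[0, 0, 0], [-9, -24, 0], 8],
    [[0, 0, 0], [-9, -24, 35], 8],
    [[0, 0, 3], [-9, -24, 70], 8],
    [[0, 0, 10], [-14, -10, 80], 20],
    [[0, 0, 17], [-20, 5, 80], 40],
    [[0, 0, 24], [-25, 20, 80], 60],
    [[0, 0, 31], [-30, 40, 80], 87.8],
    [[0, 0, 38], [-32, 60, 80], 87.8],
    [[0, 0, 45], [-32, 80, 80], 87.8],
    [[0, 0, 52], [-32, 93, 80], 87.8]
  ]
}}

```text
t: 10.6
ee_pos: [477.9, -26.6, 96.7]
orientation: [-1.527, -2.745, -0.0]
ft_force: [0.6, -0.8, 0.6]
width: 51.1
```

{"method": "carry_out", "body": {
  "targets": [
    [[0, 0, 7], [0, 0, 0], 87.8],
    [[0, 0, 14], [0, 0, 0], 87.8],
    [[0, 0, 21], [0, 0, 0], 87.8],
    [[0, 0, 28], [0, 0, 0], 87.8],
    [[0, 0, 35], [0, 0, 0], 87.8],
    [[0, 0, 38], [0, 0, 0], 87.8],
    [[0, 0, 38], [0, 0, 0], 87.8]
  ]
}}

```text
t: 11.18
ee_pos: [478.2, -27.9, 96.7]
orientation: [-0.557, -3.092, -0.0]
ft_force: [0.0, 0.8, 0.4]
width: 87.8
```

```bash
python3 look.py r7 565 33 -35 0; python3 - <<'E'
from h import *
R=cv2.Rodrigues(np.array(monitor.get_obs()["orientation"]))[0]; print(R[:,1],monitor.get_obs()["width"])
E
```

```text
11.1833 [478.2 -27.9  96.7] [-0.557 -3.092 -0.   ] [0.  0.8 0.4]
scene 0.94 1860 [565.3   31.15 -19.52   0.91]
side 0.71 2233 [565.84  36.78 -20.78   0.91]
[3.51724217e-01 9.36103667e-01 9.25624038e-06] 87.560488735069
```

View pics/r7o.png

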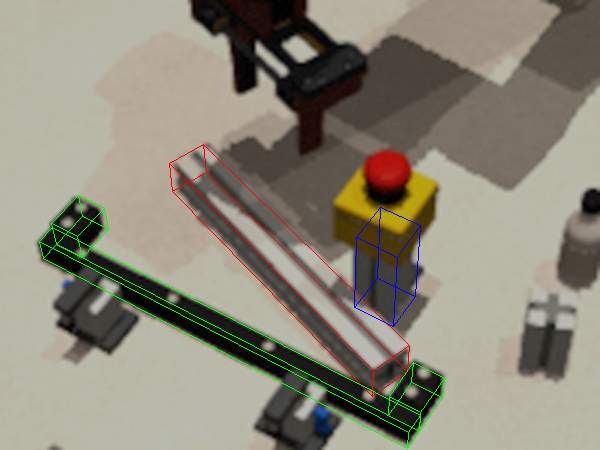

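{"method": "carry_out", "body": {
  "targets": [
    [[0, 0, 0], [0, 0, -35], 87.8],
    [[0, 0, 0], [0, 0, -65], 87.8],
    [[0, 0, 0], [0, 0, -80], 87.8],
    [[0, 0, 0], [11, -4, -80], 87.8],
    [[0, 0, 0], [20, -7.5, -80], 87.8],
    [[0, 0, 0], [26, -9.5, -80], 87.8],
    [[0, 0, 0], [26, -9.5, -80], 87.8]
  ]
}}

```text
t: 11.97
ee_pos: [507.6, -37.9, 18.1]
orientation: [0.559, 3.087, 0.001]
ft_force: [0.6, -0.3, 0.1]
width: 87.6
```

```bash
python3 - <<'E'
from h import *
print(monitor.get_obs()["ee_pos"])
c=np.array([565.4,33.5]);a=np.radians(-20.2)
q=np.array([629.9,194.4])
h=monitor.get_obs()["ee_pos"][:2]
for d in range(2,21,2):
    t=np.radians(d);R=np.array([[np.cos(t),-np.sin(t)],[np.sin(t),np.cos(t)]])
    print(d,np.round(q+R@(h-q)-h,1),np.round(q+R@(c-q),1))
E
```

```text
[507.64092262 -37.92257582  18.09329193]
2 [ 8.2 -4.1] [571.1  31.3]
4 [16.5 -8. ] [576.8  29.4]
6 [ 25.  -11.5] [582.6  27.6]
8 [ 33.5 -14.8] [588.4  26.1]
10 [ 42.2 -17.7] [594.3  24.7]
12 [ 51.  -20.3] [600.3  23.6]
14 [ 59.8 -22.7] [606.2  22.7]
16 [ 68.8 -24.7] [612.2  22. ]
18 [ 77.8 -26.4] [618.3  21.4]
20 [ 86.8 -27.8] [624.3  21.1]
```

{"method": "carry_out", "body": {
  "targets": [
    [[0, 0, 2], [8.2, -4.1, 0], 87.8],
    [[0, 0, 4], [16.5, -8, 0], 87.8],
    [[0, 0, 6], [25, -11.5, 0], 87.8],
    [[0, 0, 8], [33.5, -14.8, 0], 87.8],
    [[0, 0, 10], [42.2, -17.7, 0], 87.8],
    [[0, 0, 12], [51, -20.3, 0], 87.8],
    [[0, 0, 12], [51, -20.3, 0], 87.8]
  ]
}}

```text
t: 12.55
ee_pos: [557.9, -58.1, 18.2]
orientation: [0.231, 3.129, -0.0]
ft_force: [-0.6, -0.4, -0.1]
width: 87.7
```

```bash
python3 look.py r8 600 24 -14 0
```

```text
12.55 [557.9 -58.1  18.2] [ 0.231  3.129 -0.   ] [-0.6 -0.4 -0.1]
scene 0.69 2031 [602.38  20.78  -8.49   0.91]
side 0.81 1588 [604.07  24.36  -8.78   0.76]
```

View pics/r8o.png

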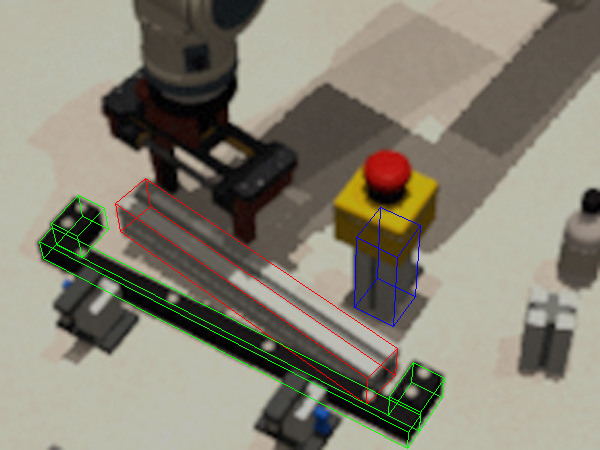

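{"method": "carry_out", "body": {
  "targets": [
    [[0, 0, 2], [8.5, -2, 0], 87.8],
    [[0, 0, 4], [17, -4, 0], 87.8],
    [[0, 0, 6], [25, -5, 0], 87.8],
    [[0, 0, 7.5], [30, -6, 0], 87.8],
    [[0, 0, 8.5], [33, -6, 0], 87.8],
    [[0, 0, 8.5], [34, -6, 0], 87.8]
  ]
}}

```text
t: 13.25
ee_pos: [588.9, -63.4, 16.7]
orientation: [0.001, -3.141, -0.0]
ft_force: [-2.2, -0.1, 1.9]
width: 87.8
```

```bash
python3 look.py r9 624 21 0 0
```

```text
13.25 [588.9 -63.4  16.7] [ 1.000e-03 -3.141e+00 -0.000e+00] [-2.2 -0.1  1.9]
scene 0.8 1833 [6.118e+02 2.012e+01 5.700e-01 8.000e-01]
side 0.98 664 [ 6.2922e+02  2.6120e+01 -4.3000e+00  3.4000e-01]
```

View pics/r9o.png

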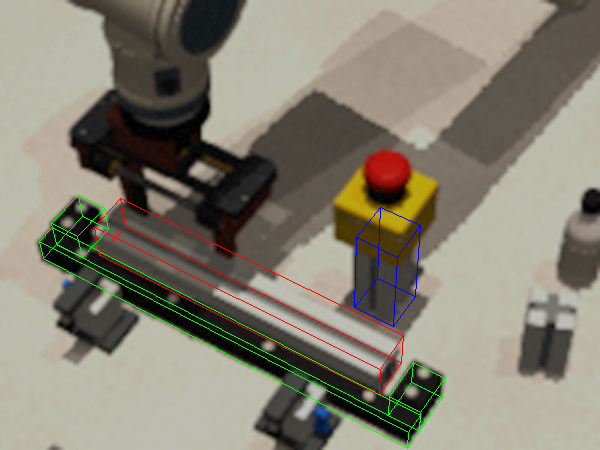

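{"method": "carry_out", "body": {
  "targets": [
    [[0, 0, 0], [1.5, 0, 0], 87.8],
    [[0, 0, 0], [3, 0, 0], 87.8],
    [[0, 0, 0], [4, 0, 0], 87.8],
    [[0, 0, 0], [4, 0, 0], 87.8]
  ]
}}

```text
t: 13.78
ee_pos: [593.5, -63.5, 16.6]
orientation: [-0.0, 3.141, -0.0]
ft_force: [-0.4, -0.2, 0.6]
width: 87.9
```

{"method": "carry_out", "body": {
  "targets": [
    [[0, 0, 0], [-12, 0, 0], 87.8],
    [[0, 0, 0], [-12, 20, 0], 87.8],
    [[0, 0, 0], [-12, 41, 0], 87.8],
    [[0, 0, 0], [-12, 41, 0], 87.8],
    [[0, 0, 0], [-6, 41, 0], 87.8],
    [[0, 0, 0], [-2, 41, 0], 87.8],
    [[0, 0, 0], [0, 41, 0], 87.8],
    [[0, 0, 0], [2, 41, 0], 87.8],
    [[0, 0, 0], [2, 41, 0], 87.8]
  ]
}}

```text
t: 14.53
ee_pos: [593.3, -23.1, 16.3]
orientation: [0.0, -3.136, -0.0]
ft_force: [-7.1, 0.6, 5.1]
width: 87.8
```

{"method": "carry_out", "body": {
  "targets": [
    [[0, 0, 0], [1, 0, 0], 87.8],
    [[0, 0, 0], [2, 0, 0], 87.8],
    [[0, 0, 0], [2, 0, 0], 87.8]
  ]
}}

```text
t: 14.78
ee_pos: [593.3, -23.1, 16.0]
orientation: [0.001, -3.133, -0.0]
ft_force: [-12.1, 1.0, 9.1]
width: 87.6
```

{"method": "carry_out", "body": {
  "targets": [
    [[0, 0, 0], [-4, 0, 0], 87.8],
    [[0, 0, 0], [-20, -5, 0], 87.8],
    [[0, 0, 0], [-50, -15, 15], 87.8],
    [[0, 0, 0], [-80, -40, 50], 87.8],
    [[0, 0, 0], [-110, -60, 90], 87.8],
    [[0, 0, 0], [-140, -80, 120], 87.8],
    [[0, 0, 0], [-160, -110, 140], 87.8],
    [[0, 0, 0], [-170, -150, 150], 87.8],
    [[0, 0, 0], [-170, -190, 150], 87.8],
    [[0, 0, 0], [-170, -190, 150], 87.8]
  ]
}}

```text
t: 15.62
ee_pos: [427.7, -216.9, 169.0]
orientation: [0.003, 3.137, -0.005]
ft_force: [0.2, 0.2, -0.1]
width: 88.1
```

```bash
python3 look.py r10 624 21 0 0; python3 - <<'E'
from h import *
im=cv2.imread("pics/r10side.png")[:,:,::-1]
overlay("side",im,[],"r10s.png",(220,110,190,190))
E
```

```text
15.6167 [ 427.7 -216.9  169. ] [ 3.000e-03  3.137e+00 -5.000e-03] [ 0.2  0.2 -0.1]
scene 0.96 1859 [618.53  19.75   1.36   0.8 ]
side 0.94 1922 [625.55  35.27   0.81   0.92]
```

View pics/r10o.png

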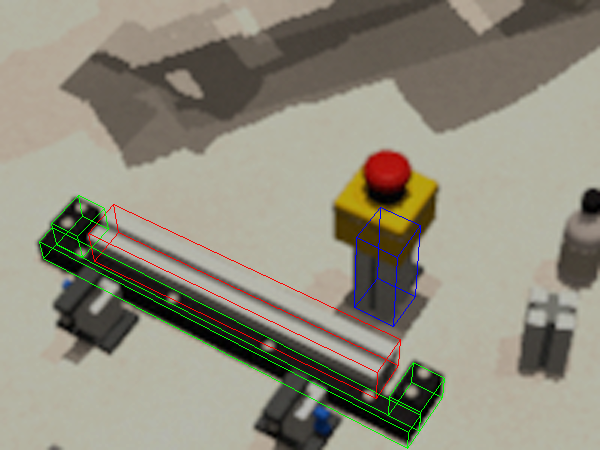

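View pics/r10s.png

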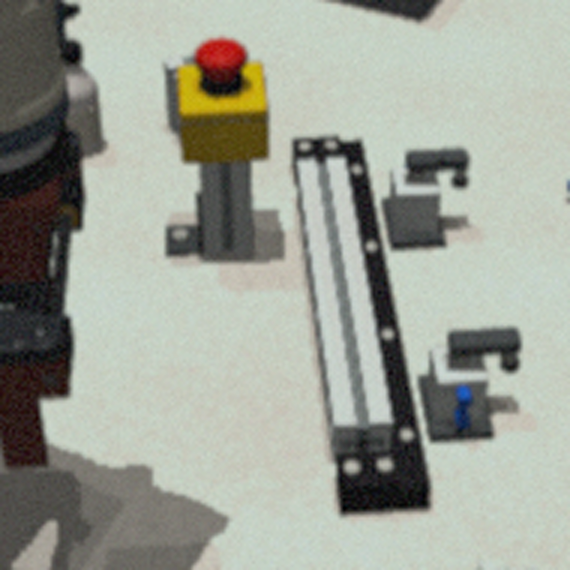

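```bash
python3 - <<'E'
from h import *
for n,roi in(("scene",(230,145,145,100)),("side",(300,145,80,140))):
    im=cv2.imread(f"pics/r10{n}.png")[:,:,::-1]
    overlay(n,im,[((624,22,0.0),PB,(0,0,255))]+bayitems((644,22.5,0)),f"r11{n}.png",roi,5 if n=="scene" else 4)
    K=5 if n=="scene" else 4
    x,y,w_,h_=roi
    o=cv2.resize(im[y:y+h_,x:x+w_,::-1],None,fx=K,fy=K,interpolation=cv2.INTER_CUBIC)
    cv2.imwrite(f"pics/r11{n}_raw.png",np.clip(o*1.6,0,255).astype(np.uint8))
a=cv2.imread("pics/r11side.png");b=cv2.imread("pics/r11side_raw.png"); cv2.imwrite("pics/r11s2.png",np.hstack([a,b]))
E
```

```text
(no output)
```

View pics/r11scene_raw.png

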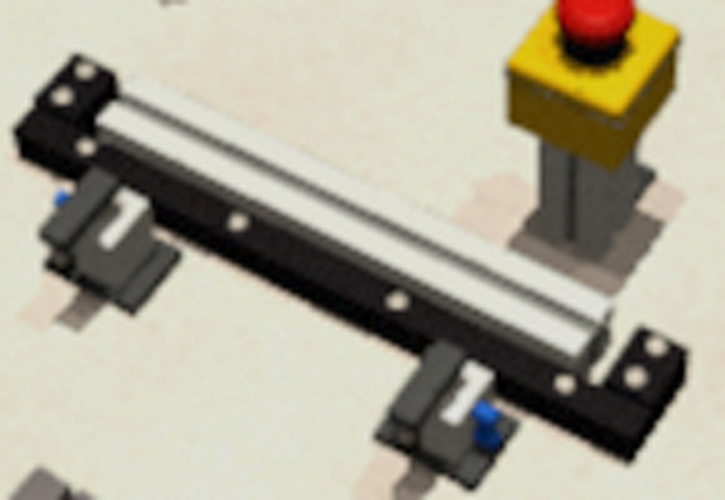

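View pics/r11s2.png

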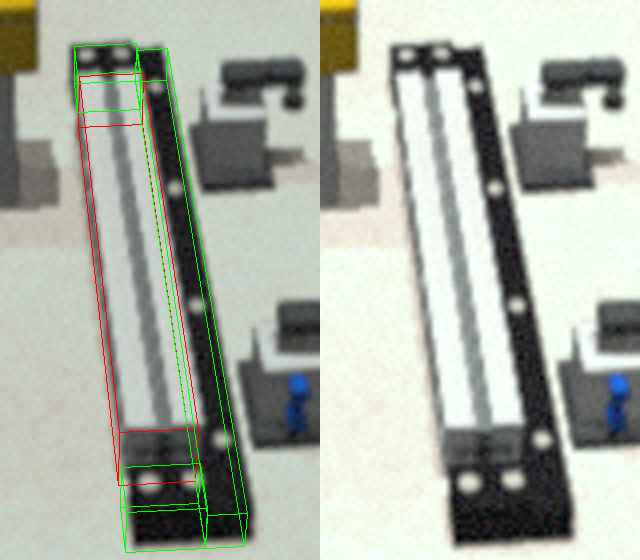

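View pics/r11scene.png

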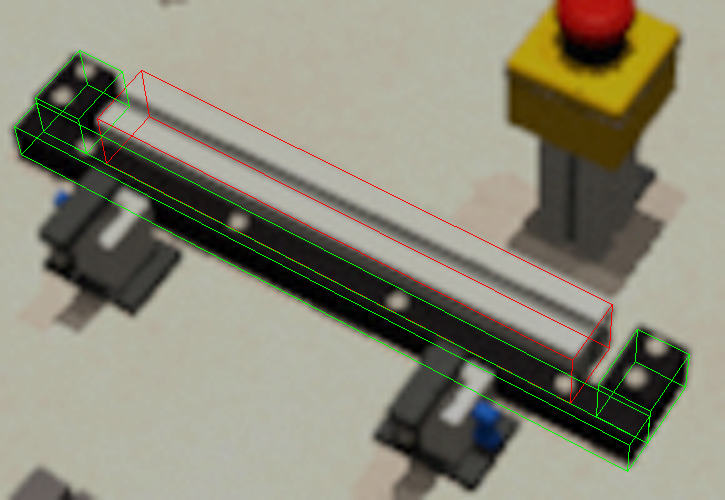

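```bash
python3 - <<'E'
from h import *
for n,roi,k,d,ed in(("scene",(230,145),5,[(86,147),(238,222),(397,301),(564,383)],None),("side",(300,145),4,[(155,86),(174,188),(196,305),(222,439)],None)):
    im=cv2.imread(f"pics/r10{n}.png"); g=cv2.cvtColor(im,cv2.COLOR_BGR2GRAY)
    P=np.array([ray(n,(u+.5)/k-.5+roi[0],(v+.5)/k-.5+roi[1],25) for u,v in d])
    a=np.polyfit(P[:,1],P[:,0],1); print(n,"rail screws",np.round(P[:,:2],1).tolist(),"slope deg",np.degrees(np.arctan(a[0])),"x@22",np.polyval(a,22))
    # rectify the z=40 plane: 1px=0.5mm  rows=x 570..680, cols=y -160..200
    src=np.float32([(570,-160),(570,200),(690,200),(690,-160)]); q=np.float32(proj(n,np.c_[src,np.full(4,40)]))
    H=cv2.getPerspectiveTransform(q,np.float32([(0,0),(720,0),(720,240),(0,240)]))
    r=cv2.warpPerspective(im,H,(720,240)); cv2.imwrite(f"pics/rect_{n}.png",np.clip(r*1.5,0,255).astype(np.uint8))
a=cv2.imread("pics/rect_scene.png");b=cv2.imread("pics/rect_side.png");cv2.imwrite("pics/rect.png",np.vstack([a,b]))
E
```

```text
scene rail screws [[654.9, -129.2], [653.1, -28.7], [651.6, 71.5], [649.5, 171.3]] slope deg -1.0140226724756713 x@22 652.2665104129244
side rail screws [[652.6, 177.7], [654.2, 77.8], [655.8, -22.7], [657.8, -123.0]] slope deg -0.987438966115952 x@22 655.2035119181342
```

View pics/rect.png

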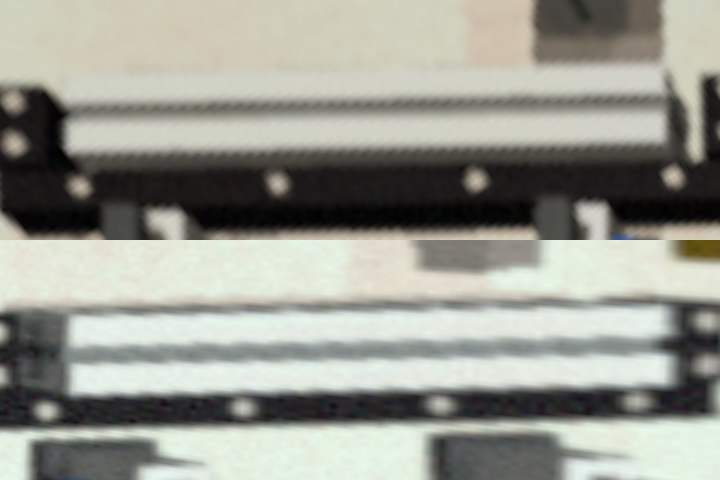

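```bash
python3 - <<'E'
import cv2,numpy as np
for n in("scene","side"):
    g=cv2.GaussianBlur(cv2.imread(f"pics/rect_{n}.png",0),(0,0),3).astype(float)
    for lo,hi,nm in((130,165,"far"),):
        C=[];Y=[]
        for c in range(100,640,4):
            d=np.diff(g[lo:hi+1,c]); i=d.argmin()
            if 0<i<len(d)-1:
                den=d[i-1]-2*d[i]+d[i+1]; C.append(c); Y.append(lo+i+.5+.5*(d[i-1]-d[i+1])/den)
        C=np.array(C);Y=np.array(Y)
        for _ in range(3):
            p=np.polyfit(C,Y,1); r=Y-np.polyval(p,C); k=abs(r)<2.5*r.std()+.2; C,Y=C[k],Y[k]
        print(n,nm,len(C),"deg",np.degrees(np.arctan(p[0])),"x@y22",570+np.polyval(p,364)/2,"std",r.std())
E
```

```text
scene far 135 deg -1.0081567135656408 x@y22 643.8685282736644 std 0.6639584001122429
side far 135 deg -0.9864931480941106 x@y22 645.1974014730271 std 0.822681756840214
```

```bash
python3 - <<'E'
from h import *
a=cv2.imread("pics/scene0.png").astype(int);b=cv2.imread("pics/r10scene.png").astype(int)
for nm,p in(("bottle",(421,257)),("offcut",(520,273)),("bracket",(706,-246)),("post",(541,124))):
    u,v=proj("scene",[(p[0],p[1],30)])[0].astype(int); print(nm,u,v,abs(cv2.GaussianBlur((a-b).astype(np.float32),(0,0),1)[v-20:v+20,u-15:u+15]).max())
print(monitor.get_obs()["ft_force"],monitor.get_obs()["t"]); order.close_job()
E
```

```text
bottle 413 173 10.1536875
offcut 401 201 1.5719243
bracket 201 167 0.9097289
post 348 183 60.490143
[0.71564243 0.30517688 0.12585239] 15.8167
the job is handed in; nothing more can be done
```

The profile now lies flat against the back rail between the two end blocks, and I have handed the job in at 15.8 s of the allowed 61 s. I only pushed it with the fingertips:
- **Turn:** pushing on its side with both fingers, I turned it to about 20° to the rail.
- **Slide:** pushing on its right end, I slid the left end in behind the post.
- **Swing:** I swung the right end in and pressed it against the rail until the hand stopped moving forward. The force was about 12 N.

**Last checks:**
- **Against the rail:** the profile and rail run parallel within about 0.01°, both at about 1.0°. In the side view the profile's back edge lies on the rail's front face; in the scene view it is off by about 1.5 mm. That is within the 2 mm calibration, and it assumes the rail screws sit on the rail's centre line.
- **Mask fits disagreed:** the automatic outline fits at the end were poor because the rail hides part of the profile. The two views gave centres of x 618.5 and 625.6 mm, and y 20 and 35 mm. I relied on the edge measurements and the overlay pictures instead.
- **Bystanders:** the offcut and bracket look unchanged in the scene picture. Small differences around the bottle and larger ones around the post came up. I put them down to moving shadows and the profile now lying behind the post, but did not check further.
- **Robot:** it was clear of everything at the end, and I saw no contact with the post.

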